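Top up the biscuit trays from a cross-stacked delivery

ROBOT

A 6-joint arm with a two-finger parallel gripper is mounted at the origin on the work surface. World frame = base frame: x ahead of the robot, y to its left, z up, the work surface at z = 0. Lengths are in mm, angles in rad, forces in N, time in s.
With the tool pointing down it reaches from about 350 to 975 mm from the base axis. Payload 7.1 kg.
Tool frame: the origin (TCP) lies at the centre of the arm's flange, where the gripper is bolted on; the fingertips stand 182 mm ahead of it and the grasp point (between the pads) lies 163 mm ahead of it; z points along the fingers, y is the line along which they close (so a half turn about z gives the same grasp; the last joint's range is limited). The gripper opens to 88 mm and grips with 3 to 60 N. Pads are 20 mm wide; open, the fingers measure 115 mm over their backs; the gripper's body (75 mm by 178 mm) begins 61 mm behind the grasp point.
Start: joints at [1.082, 0.423, 1.63, -0, 1.089, -0.019], TCP at [282.911, 557.286, 404.675] pointing down, gripper open.
Joint ranges: [-3, 3], [-0.9, 2.11], [0.09, 2.58], [-1.31, 4.45], [0.11, 2.69], [-2.54, 2.54]. Speed limits (rad/s): [2.39, 2.39, 3.01, 3.14, 3.14, 3.14].

INTERFACE

Orientations are given as a rotation vector (axis times angle).
In Python, from workcell import readout, get_image, ctrl gives the robot as it stands.
- The arm moves only by the tool step_arm, never from a script. Its argument "targets" is a list that holds one entry, the list of rows, each a list of 7 numbers: the shift along the world's x, y, z as a fraction of full scale, then the turn, a rotation vector about the world's x, y, z as a fraction of full scale, then the opening, from 0 (shut) to 1 (fully open). In form: [[[dx, dy, dz, wx, wy, wz, claw], ...]]. A call has exactly 5 rows; each row shifts and turns the commanded pose from where the row before left it; what a row does not reach is not made up. Full scale, the value 1, is 0.05 m for a shift and 4 degrees for a turn. A row lasts 1/8 s, in which the tool goes at most 62.5 mm and 10.7 degrees, less where a joint would pass 70% of its speed; a pose out of reach is approached as far as the arm can. A call with a number of a shift or a turn outside -1 to 1 is refused whole. A call with a gripper value outside its range is refused whole. The fingers move at their own pace and stop on an object; the grip force is fixed at half the most. Time passes only in rows, so rows that do not move let the fingers close, or fill a call up. It gives the time, the measured TCP pose, the force, the opening and the grip force at its end, in the units of the state.
- readout.get_obs(): the state, without advancing time (a new reading comes with each control period).
- get_image(name): name is "scene" or "top" or "wrist"; returns a dict with "pixels" (420x560x3 uint8, red, green, blue), "intrinsics" (3x3 intrinsics, pixels), "extrinsics" (4x4, takes a point from world to camera coordinates). Camera axes: x right, y down, z forward; pixel columns grow to the right and rows downward; lengths in mm; the calibration is good to about 2 mm. The wrist camera is an equidistant fisheye: a pixel r from the principal point sees the ray r / f radians off the axis. A picture is of the moment at which its call begins. There is no depth.
- ctrl.close_job(): hands the job in; it is judged then, once.
The state is a dict: "t": time; "qpos": joint angles; "qvel": joint speeds; "joint_torque": joint torques, N m; "ee_pos": TCP position; "orientation": TCP orientation; "ft_force": force on the tool from outside, world axes, zero at the start; "moment": the same for the moment, N m; "width": finger opening in mm; "grasp_force": force on a finger pad.
Only numpy, scipy, OpenCV 4.12 (cv2) and the standard library are available. Lean on these libraries where they do the work, as an engineer would, in place of code of your own. Each camera call takes 0.05 s, during which the arm holds its last target. There are 200 camera calls.

TASK

Unpack the cross-stacked pile of biscuit cartons on the shop counter: put each loose carton squarely on top of the carton of the same colour that lies in its display tray, in line with it. Keep the cartons level so that none tumbles, and leave the card terminal and the coffee cup where they stand.

Things in the scene. Friction and masses are not known exactly. Their poses are not given: they have to be found in the camera images.
- red_mid (a point): the centre of the loose red biscuit carton: a closed box 156 mm long (its x axis), 42 mm wide (y) and 42 mm high (z), 0.11 to 0.23 kg, all red but for two narrow cream bands and a row of three round biscuits pictured on it. At the start the four loose cartons lie crosswise in two layers on a flat square of cardboard 4 mm thick: two side by side with a gap of about 50 mm, and the other two across them, with the same gap. Its two ends look alike
- green_mid (a point): the centre of the loose green biscuit carton: a closed box 156 mm long (its x axis), 42 mm wide (y) and 42 mm high (z), 0.11 to 0.23 kg, all green but for two narrow cream bands and a row of three round biscuits pictured on it. At the start the four loose cartons lie crosswise in two layers on a flat square of cardboard 4 mm thick: two side by side with a gap of about 50 mm, and the other two across them, with the same gap. Its two ends look alike
- blue_mid (a point): the centre of the loose blue biscuit carton: a closed box 156 mm long (its x axis), 42 mm wide (y) and 42 mm high (z), 0.11 to 0.23 kg, all blue but for two narrow cream bands and a row of three round biscuits pictured on it. At the start the four loose cartons lie crosswise in two layers on a flat square of cardboard 4 mm thick: two side by side with a gap of about 50 mm, and the other two across them, with the same gap. Its two ends look alike
- yellow_mid (a point): the centre of the loose yellow biscuit carton: a closed box 156 mm long (its x axis), 42 mm wide (y) and 42 mm high (z), 0.11 to 0.23 kg, all yellow but for two narrow cream bands and a row of three round biscuits pictured on it. At the start the four loose cartons lie crosswise in two layers on a flat square of cardboard 4 mm thick: two side by side with a gap of about 50 mm, and the other two across them, with the same gap. Its two ends look alike
- red_place (a point): the red tray's place: where the centre of the red loose carton belongs. It is 65 mm above the counter and 21 mm above the top face of the red carton which already lies in the tray and stays there (its top is 44 mm above the counter). The tray is cardboard with red strips, 172 mm long (x axis, along its carton) and 58 mm wide, with side walls 20 mm and end walls 34 mm high, fixed to the counter
- green_place (a point): the green tray's place: where the centre of the green loose carton belongs. It is 65 mm above the counter and 21 mm above the top face of the green carton which already lies in the tray and stays there (its top is 44 mm above the counter). The tray is cardboard with green strips, 172 mm long (x axis, along its carton) and 58 mm wide, with side walls 20 mm and end walls 34 mm high, fixed to the counter
- blue_place (a point): the blue tray's place: where the centre of the blue loose carton belongs. It is 65 mm above the counter and 21 mm above the top face of the blue carton which already lies in the tray and stays there (its top is 44 mm above the counter). The tray is cardboard with blue strips, 172 mm long (x axis, along its carton) and 58 mm wide, with side walls 20 mm and end walls 34 mm high, fixed to the counter
- yellow_place (a point): the yellow tray's place: where the centre of the yellow loose carton belongs. It is 65 mm above the counter and 21 mm above the top face of the yellow carton which already lies in the tray and stays there (its top is 44 mm above the counter). The tray is cardboard with yellow strips, 172 mm long (x axis, along its carton) and 58 mm wide, with side walls 20 mm and end walls 34 mm high, fixed to the counter
- terminal_mid (a point): bystander: a black card terminal 165 mm long (x axis), 80 mm wide and 50 mm high, lying loose on the counter; the point is in its middle, 25 mm up
- cup_mid (a point): bystander: a loose paper coffee cup with a black lid, 82 mm across and 102 mm high, upright; the point is on its axis, 51 mm up

How it is judged:
By the outcome, as a careful person would: the job done as asked, in the order asked, and still so for the second after the job is handed in, with the robot touching nothing.
It also fails if it takes over 106 s, if anything falls off the work surface, if the arm or the gripper's body presses on something with over 40 N, if the wrist force passes 120 N, or if a joint passes its speed limit or range.

## Working session

There is one attempt and no reset: what is moved stays moved. The work goes in short steps, Python scripts to look and compute and a tool call to move; the robot and the scene stay as the last step left them, time stands still between calls to the robot, and variables do not carry over. Pictures are saved under pics/ and viewed, at most 14 in all, crops included, and the job is handed in when it is done.

Besides the shell and the picture viewer there is one more tool, called after "Call:" as a command line: name --argument value ..., lists and objects as JSON in quotes. step_arm: Moves the arm, as the interface text tells. Shift numbers are shares of 0.05 m and turn numbers shares of 4 degrees, none past 1 either way. Its arguments: {"type":"object","properties":{"targets":{"type":"array"}},"required":["targets"]}

```bash
mkdir -p pics; ls; python3 - <<'E'
from workcell import readout,get_image
import cv2,numpy as np
o=readout.get_obs();print({k:np.round(v,3) for k,v in o.items()})
for n in("scene","top"):
    d=get_image(n);cv2.imwrite(f"pics/{n}0.png",d["pixels"][:,:,::-1]);print(n,d["intrinsics"],np.round(d["extrinsics"],3))
E
```

```text
pics
{'t': np.float64(0.0), 'qpos': array([ 1.082,  0.424,  1.631, -0.   ,  1.089, -0.019]), 'qvel': array([ 0.002, -0.001, -0.   , -0.002, -0.001, -0.001]), 'joint_torque': array([-2.0000e-03, -5.4461e+01, -2.7367e+01,  6.4000e-02,  2.3000e-02,
       -0.0000e+00]), 'ee_pos': array([282.777, 557.061, 403.889]), 'orientation': array([-7.310e-01, -3.055e+00,  2.000e-03]), 'ft_force': array([-0.387, -0.677, -0.159]), 'moment': array([-0.043, -0.029, -0.023]), 'grasp_force': np.float64(0.0), 'width': np.float64(87.945)}
scene [[436.65524288   0.         277.75684502]
 [  0.         436.65524288 210.46472586]
 [  0.           0.           1.        ]] [[ 1.310000e-01  9.910000e-01  2.000000e-02 -8.995900e+01]
 [ 5.340000e-01 -5.300000e-02 -8.440000e-01 -2.671550e+02]
 [-8.350000e-01  1.220000e-01 -5.360000e-01  1.766522e+03]
 [ 0.000000e+00  0.000000e+00  0.000000e+00  1.000000e+00]]
top [[446.21974815   0.         280.68163983]
 [  0.         446.21974815 204.82595366]
 [  0.           0.           1.        ]] [[-1.10000e-02 -1.00000e+00  2.00000e-03  1.18210e+01]
 [-9.92000e-01  1.00000e-02 -1.25000e-01  6.19730e+02]
 [ 1.25000e-01 -3.00000e-03 -9.92000e-01  1.23178e+03]
 [ 0.00000e+00  0.00000e+00  0.00000e+00  1.00000e+00]]
```

View pics/top0.png

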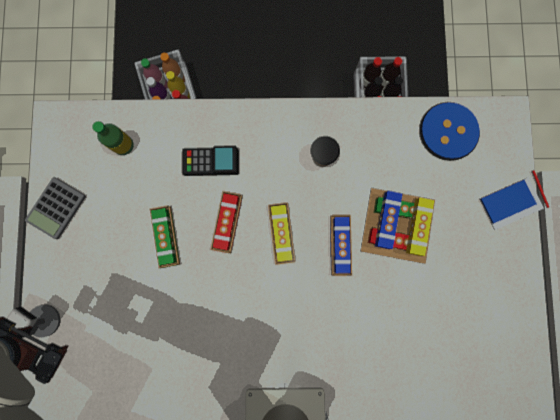

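View pics/scene0.png

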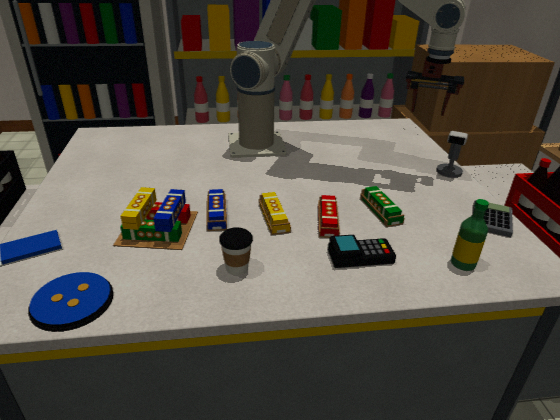

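The trays (top view) are green (164,237), red (227,222), yellow (282,233) and blue (341,245). The pile is at about (400,225), with blue and yellow on top and green (far) and red (near) below. The cup is at (325,151) and the terminal at (210,160).

```bash
cat > h.py <<'E'
import cv2,numpy as np
from workcell import readout,get_image
HUE={'red':[(0,7),(172,180)],'green':[(45,85)],'blue':[(105,130)],'yellow':[(23,34)]}
def grab(n,save=None):
    d=get_image(n)
    if save: cv2.imwrite(f"pics/{save}.png",d["pixels"][:,:,::-1])
    return d
def cast(d,uv,z,fish=False):
    uv=np.atleast_2d(uv).astype(float);K=d["intrinsics"];E=np.array(d["extrinsics"])
    p=np.c_[(uv[:,0]-K[0,2])/K[0,0],(uv[:,1]-K[1,2])/K[1,1]]
    if fish:
        r=np.linalg.norm(p,axis=1)[:,None]+1e-12
        ray=np.c_[p/r*np.sin(r),np.cos(r)]
    else: ray=np.c_[p,np.ones(len(p))]
    R=E[:3,:3];c=-R.T@E[:3,3];w=ray@R
    return c+w*((z-c[2])/w[:,2])[:,None]
def mask(d,col,smin=120,vmin=50):
    h=cv2.cvtColor(d["pixels"],cv2.COLOR_RGB2HSV);m=0
    for a,b in HUE[col]: m=m|cv2.inRange(h,(a,smin,vmin),(b,255,255))
    return m
def rect(pts):
    # centre, long axis yaw (deg, in -90..90), sizes
    (c,s,a)=cv2.minAreaRect(pts[:,:2].astype(np.float32))
    if s[0]<s[1]: s=s[::-1];a+=90
    return np.round(c,1),round((a+90)%180-90,1),np.round(s,1)
E
python3 - <<'E'
from h import *
d=dict(pixels=cv2.imread('pics/top0.png')[:,:,::-1].copy())
p=d['pixels'][:,:,::-1]
a=cv2.resize(p[180:280,345:445],(400,400),interpolation=0);b=cv2.resize(p[185:285,140:240],(400,400),interpolation=0)
cv2.imwrite('pics/crop.png',np.hstack([a,b]))
e=grab('top');E=e['extrinsics'];print('cam',-E[:3,:3].T@E[:3,3])
for col in HUE:
    m=cv2.morphologyEx(mask(e,col),cv2.MORPH_CLOSE,np.ones((5,5)))
    for c in cv2.findContours(m,0,2)[0]:
        if cv2.contourArea(c)>80:
            u=c[:,0].mean(0)
            if 180<u[1]<285 and 130<u[0]<445: print(col,u.round(),rect(cast(e,c[:,0],88 if u[0]>365 else 44)))
for n,u in (('cup',(325,151)),('term',(210,160))): print(n,cast(e,u,100 if n=='cup' else 50).round())
E
```

```text
cam [ 461.63713387    9.6802735  1299.33950921]
red [402. 241.] (array([ 512.2, -318.7]), -12.9, array([41.7, 34.2]))
red [372. 236.] (array([ 528.4, -243.1]), -13.3, array([42.9, 18. ]))
red [226. 221.] (array([574.3, 161.5]), -11.2, array([157.6,  45.9]))
green [162. 236.] (array([534.3, 339.2]), 10.1, array([157.2,  42.4]))
green [406. 209.] (array([ 598.9, -337.2]), -11.9, array([40.7, 34. ]))
blue [340. 252.] (array([ 486. , -164.6]), -0.2, array([114.5,  42.9]))
blue [342. 221.] (array([ 571.4, -165.8]), 89.4, array([42.4, 22.7]))
blue [389. 219.] (array([ 570.6, -288. ]), -12.7, array([155.3,  47.4]))
yellow [281. 231.] (array([540.6,   4. ]), 6.5, array([158.8,  43.6]))
yellow [418. 223.] (array([ 553.9, -363.2]), -12.4, array([156.3,  72.7]))
cup [[ 760. -118.  100.]]
term [[750. 206.  50.]]
```

View pics/crop.png

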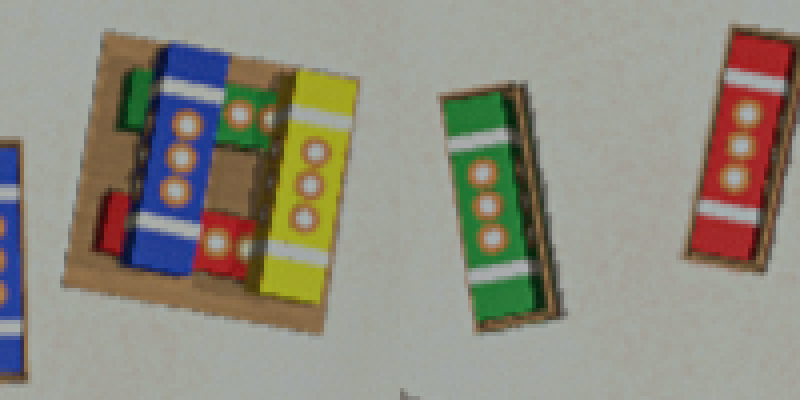

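The crop shows each carton's three biscuits and cream bands clearly on its top face, so I'll use the biscuit centroids for the centres and axes.

```bash
cat >> h.py <<'E'
def marks(d,box,z,fish=False,up=4,smax=110,vmin=130,amin=3,amax=90):
    """centroids of the pale marks (biscuit centres, bands) in a pixel box x0,y0,x1,y1, cast to height z"""
    x0,y0,x1,y1=box
    im=cv2.resize(d["pixels"][y0:y1,x0:x1],None,fx=up,fy=up,interpolation=cv2.INTER_CUBIC)
    h=cv2.cvtColor(im,cv2.COLOR_RGB2HSV);m=cv2.inRange(h,(0,0,vmin),(180,smax,255))
    n,l,s,c=cv2.connectedComponentsWithStats(m);out=[]
    for i in range(1,n):
        if amin<s[i,4]/up**2<amax:
            uv=(c[i]+.5)/up-.5+[x0,y0]
            out.append(np.r_[uv.round(1),s[i,4]/up**2,cast(d,uv,z,fish)[0,:2].round(1)])
    return np.array(out)
E
python3 - <<'E'
from h import *
np.set_printoptions(suppress=True,precision=1)
d=grab('top')
B={'green':(157,218,173,258,44),'red':(216,203,240,241,44),'yellow':(272,213,293,254,44),'blue':(333,222,350,266,44),
 'pblue':(379,197,403,244,88),'pyel':(410,202,434,251,88)}
for k,b in B.items():
    print(k);print(marks(d,b[:4],b[4]))
E
```

```text
green
[[161.1 219.5  39.2 580.9 343.2]
 [160.2 227.9  17.  557.3 345.3]
 [161.5 235.9  17.5 534.6 341.2]
 [162.7 244.1  18.2 511.8 337.2]
 [164.1 252.6  70.6 488.  332.8]]
red
[[217.  209.4  45.9 608.1 185.8]
 [228.4 204.9  59.5 620.4 153.4]
 [226.5 213.1  19.1 597.3 158.8]
 [237.5 231.3  80.5 545.4 127.5]
 [224.8 221.   19.2 574.7 163.6]
 [223.2 229.   18.9 552.2 167.9]
 [222.1 237.6  58.9 528.2 170.7]]
yellow
[[291.1 220.4  48.7 574.7 -23.5]
 [279.  216.1  64.1 587.1  10.5]
 [280.3 224.5  18.9 563.3   7.1]
 [281.3 232.6  18.7 540.4   4.4]
 [291.9 238.8   8.6 522.8 -25.3]
 [272.3 246.9  23.8 500.6  30. ]
 [282.2 240.7  18.8 517.5   2.1]
 [283.2 249.3  66.3 493.6  -0.4]]
blue
[[ 341.7  227.8   64.8  552.1 -166. ]
 [ 343.6  234.9    3.8  532.  -170.6]
 [ 342.   236.3   16.4  528.3 -166.1]
 [ 342.2  244.5   15.6  505.1 -166.1]
 [ 342.4  252.8   16.1  482.2 -165.8]
 [ 342.2  261.5   65.2  458.  -164.8]]
pblue
[[ 392.9  202.3   71.1  617.4 -302.1]
 [ 391.4  210.9   16.6  593.9 -296.9]
 [ 389.9  219.    15.9  571.5 -291.8]
 [ 388.4  227.2   15.8  549.1 -287. ]
 [ 386.9  236.    72.2  525.4 -281.9]
 [ 398.6  240.3   17.3  513.5 -313.2]]
pyel
[[ 411.7  209.2    7.4  597.7 -352.5]
 [ 423.6  217.6   19.2  574.4 -383.9]
 [ 422.1  225.9   19.   551.9 -378.9]
 [ 420.7  234.2   19.2  529.3 -373.8]]
```

Call:
step_arm --targets '[[[0.29,-0.85,-0.08,0,0,0.18,1],[0.29,-0.85,-0.08,0,0,0.18,1],[0.29,-0.85,-0.08,0,0,0.18,1],[0.29,-0.85,-0.08,0,0,0.18,1],[0.29,-0.85,-0.08,0,0,0.18,1]]]'

```text
t: 0.82
ee_pos: [355.6, 343.4, 384.6]
orientation: [0.634, 3.077, 0.0]
ft_force: [0.5, 0.5, 0.5]
width: 87.7
grasp_force: 0.0
```

Call:
step_arm --targets '[[[0.29,-0.85,-0.08,0,0,0.18,1],[0.29,-0.85,-0.08,0,0,0.18,1],[0.29,-0.85,-0.08,0,0,0.18,1],[0.29,-0.85,-0.08,0,0,0.18,1],[0.29,-0.85,-0.08,0,0,0.18,1]]]'

```text
t: 1.45
ee_pos: [428.2, 130.9, 364.7]
orientation: [0.537, 3.095, 0.0]
ft_force: [-0.0, 0.1, 0.3]
width: 87.8
grasp_force: 0.0
```

Call:
step_arm --targets '[[[0.29,-0.85,-0.08,0,0,0.18,1],[0.29,-0.85,-0.08,0,0,0.18,1],[0.29,-0.85,-0.08,0,0,0.18,1],[0.29,-0.85,-0.08,0,0,0.18,1],[0.29,-0.85,-0.08,0,0,0.18,1]]]'

```text
t: 2.08
ee_pos: [500.7, -81.7, 344.6]
orientation: [0.44, 3.11, 0.0]
ft_force: [0.4, 0.1, -0.4]
width: 88.0
grasp_force: 0.0
```

Call:
step_arm --targets '[[[0.29,-0.85,-0.08,0,0,0.18,1],[0.29,-0.85,-0.08,0,0,0.18,1],[0.29,-0.85,-0.08,0,0,0.18,1],[0.29,-0.85,-0.08,0,0,0.18,1],[0.29,-0.85,-0.08,0,0,0.18,1]]]'

```text
t: 2.7
ee_pos: [573.2, -294.2, 324.4]
orientation: [-0.342, -3.123, -0.0]
ft_force: [1.0, -0.7, -0.3]
width: 88.0
grasp_force: 0.0
```

```bash
cat >> h.py <<'E'
from scipy.spatial.transform import Rotation as Rn
def state():
    o=readout.get_obs();M=Rn.from_rotvec(o['orientation']).as_matrix();y=M[:,1];z=M[:,2]
    print('t',round(float(o['t']),2),'pos',np.round(o['ee_pos'],1),'yaw_y',round(np.degrees(np.arctan2(y[1],y[0])),2),'tilt',np.round(np.degrees(z[:2]),2),'w',round(float(o['width']),1),'F',np.round(o['ft_force'],1),'q',np.round(o['qpos'],2))
E
python3 - <<'E'
from h import *
state();grab('wrist','w1');state()
E
```

```text
t 2.7 pos [ 573.2 -294.2  324.4] yaw_y 77.5 tilt [-0.01  0.01] w 88.0 F [ 1.  -0.7 -0.3] q [-0.49  0.54  1.64  0.    0.96 -1.85]
t 2.75 pos [ 574.5 -298.5  324.3] yaw_y 77.44 tilt [ 0.14 -0.17] w 87.6 F [ 1.5 -3.1  1.2] q [-0.5   0.55  1.63 -0.    0.96 -1.85]
```

View pics/w1.png

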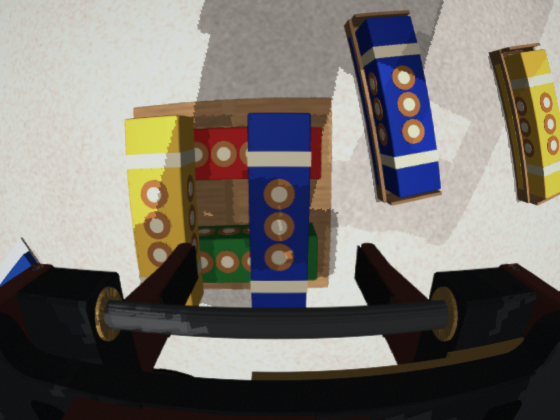

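The wrist view shows the loose blue carton between the open fingers, with its biscuits at (279,194), (279,227) and (279,258). Its tray carton is at (409,104). I'll measure both here once the arm has settled.

```bash
python3 - <<'E'
from h import *
np.set_printoptions(suppress=True,precision=1)
d=grab('wrist');state()
print(marks(d,(262,175,298,275),88,True,smax=90,amin=60,amax=700))
print(marks(d,(385,60,430,150),44,True,smax=90,amin=60,amax=700))
print(marks(d,(140,178,168,270),88,True,smax=90,amin=60,amax=700))
E
```

```text
t 2.8 pos [ 573.7 -296.3  324.2] yaw_y 77.33 tilt [ 0.1 -0.1] w 87.9 F [-0.8 -0.2 -0. ] q [-0.5  0.6  1.6 -0.   1.  -1.8]
[[ 285.5  189.5  192.9  548.  -285.4]
 [ 285.1  222.4  172.2  570.7 -290.5]
 [ 285.5  253.5  156.9  593.4 -295.1]]
[[ 408.5   74.2  116.8  481.2 -164.2]
 [ 413.8  100.6  125.3  504.1 -164.2]
 [ 418.4  127.4  125.6  527.2 -164.3]]
[[ 158.8  190.1  180.9  528.2 -372.5]
 [ 161.4  221.5  154.6  550.8 -377.6]
 [ 140.9  260.1   60.4  576.6 -404.8]
 [ 163.3  250.9  107.7  572.9 -383.7]]
```

Call:
step_arm --targets '[[[-0.04,0.03,-0.4,0,0,0,1],[0,0,-0.5,0,0,0,1],[0,0,-0.5,0,0,0,1],[0,0,-0.3,0,0,0,1],[0,0,-0.13,0,0,0,1]]]'

```text
t: 3.42
ee_pos: [570.7, -290.7, 232.4]
orientation: [-0.342, -3.122, -0.001]
ft_force: [0.3, 0.3, -0.5]
width: 88.0
grasp_force: 0.0
```

Call:
step_arm --targets '[[[0,0,0,0,0,0,1],[0,0,0,0,0,0,0],[0,0,0,0,0,0,0],[0,0,0,0,0,0,0],[0,0,0,0,0,0,0]]]'

```text
t: 4.05
ee_pos: [570.9, -291.3, 233.4]
orientation: [0.343, 3.123, -0.0]
ft_force: [0.8, -0.1, 1.4]
width: 51.4
grasp_force: 0.0
```

Call:
step_arm --targets '[[[0,0,0,0,0,0,0],[0,0,0,0,0,0,0],[0,0,0.2,0,0,0,0],[0,0,0.4,0,0,0,0],[0,0,0.4,0,0,0,0]]]'

```text
t: 4.68
ee_pos: [571.0, -291.3, 284.9]
orientation: [0.342, 3.122, -0.0]
ft_force: [0.2, -0.2, -1.7]
width: 42.0
grasp_force: 30.0
```

```bash
python3 - <<'E'
from h import *
state()
E
```

```text
t 4.67 pos [ 571.  -291.3  284.9] yaw_y 77.48 tilt [ 0.03 -0.02] w 42.0 F [ 0.2 -0.2 -1.7] q [-0.49  0.59  1.66  0.    0.88 -1.84]
```

Call:
step_arm --targets '[[[-0.265,0.504,0,0,0,0.614,0],[-0.265,0.504,0,0,0,0.614,0],[-0.265,0.504,0,0,0,0.614,0],[-0.265,0.504,0,0,0,0.614,0],[-0.265,0.504,0,0,0,0.614,0]]]'

```text
t: 5.3
ee_pos: [504.5, -164.6, 284.7]
orientation: [0.004, 3.14, -0.001]
ft_force: [0.4, 0.5, -1.4]
width: 41.8
grasp_force: 30.0
```

Call:
step_arm --targets '[[[0,0,0,0,0,0,0],[0,0,-0.4,0,0,0,0],[0,0,-0.4,0,0,0,0],[0,0,-0.15,0,0,0,0],[0,0,-0.07,0,0,0,0]]]'

```text
t: 5.92
ee_pos: [505.2, -165.8, 232.4]
orientation: [0.008, 3.141, -0.0]
ft_force: [-0.5, -0.1, -2.0]
width: 41.8
grasp_force: 30.0
```

```bash
python3 - <<'E'
from h import *
np.set_printoptions(suppress=True,precision=1)
state();d=grab('top','t2');state()
p=d['pixels'][:,:,::-1]
cv2.imwrite('pics/t2c.png',cv2.resize(p[180:280,300:450],None,fx=5,fy=5))
E
```

```text
t 5.92 pos [ 505.2 -165.8  232.4] yaw_y 89.72 tilt [ 0. -0.] w 41.8 F [-0.5 -0.1 -2. ] q [-0.3  0.6  1.9 -0.   0.7 -1.9]
t 5.97 pos [ 505.  -165.7  232.2] yaw_y 89.73 tilt [ 0. -0.] w 41.6 F [ 1.2 -0.1 -3.1] q [-0.3  0.6  1.9 -0.   0.7 -1.9]
```

View pics/t2c.png

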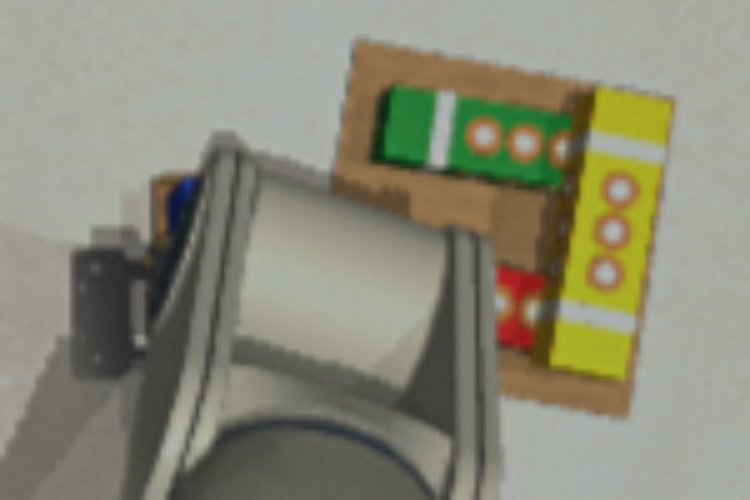

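The arm hides the blue tray. The yellow, green and red cartons are undisturbed. I'll set blue down, release it and go to yellow.

Call:
step_arm --targets '[[[0,0,-0.02,0,0,0,0],[0,0,0,0,0,0,0],[0,0,0,0,0,0,1],[0,0,0,0,0,0,1],[0,0,0,0,0,0,1]]]'

```text
t: 6.6
ee_pos: [504.8, -165.2, 231.4]
orientation: [0.006, 3.141, -0.0]
ft_force: [-0.4, -1.2, 0.7]
width: 68.8
grasp_force: 0.0
```

Call:
step_arm --targets '[[[0,0,0,0,0,0,1],[0,0,0.3,0,0,0,1],[0,0,0.5,0,0,0,1],[0,0,0.5,0,0,0,1],[0,0,0.5,0,0,0,1]]]'

```text
t: 7.22
ee_pos: [504.6, -165.2, 323.0]
orientation: [0.006, 3.141, -0.0]
ft_force: [0.2, 0.5, -0.4]
width: 87.8
grasp_force: 0.0
```

Call:
step_arm --targets '[[[0.187,-0.852,0,0,0,-0.62,1],[0.187,-0.852,0,0,0,-0.62,1],[0.187,-0.852,0,0,0,-0.62,1],[0.187,-0.852,0,0,0,-0.62,1],[0.187,-0.852,0,0,0,-0.62,1]]]'

```text
t: 7.85
ee_pos: [551.5, -379.6, 322.4]
orientation: [0.348, 3.122, -0.001]
ft_force: [-0.1, 0.6, -0.1]
width: 87.7
grasp_force: 0.0
```

```bash
python3 - <<'E'
from h import *
np.set_printoptions(suppress=True,precision=1)
grab('wrist');grab('wrist');d=grab('wrist','w3');state()
print(marks(d,(262,165,305,275),88,True,smax=90,amin=60,amax=700))
t=grab('top');print(marks(t,(333,222,355,266),86))
E
```

```text
t 8.0 pos [ 551.3 -379.9  322. ] yaw_y 77.24 tilt [ 0.1 -0. ] w 87.9 F [ 0.8  0.1 -0.1] q [-0.6  0.6  1.6 -0.   1.  -2. ]
[[ 283.   165.6   96.8  509.  -366.6]]
[[ 344.   235.3   15.6  528.6 -165.8]
 [ 344.2  243.8   15.8  505.5 -165.7]
 [ 344.4  252.3   15.9  482.6 -165.5]
 [ 339.4  261.3   25.2  458.7 -151.3]]
```

View pics/w3.png

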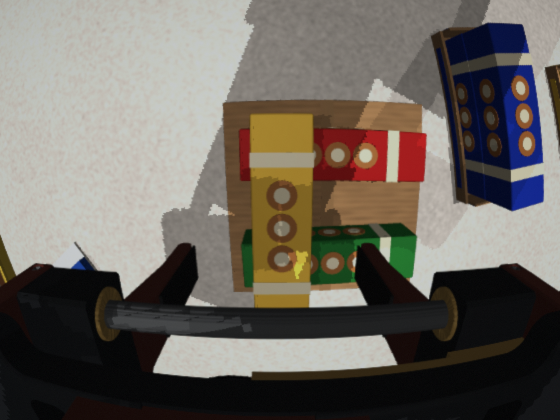

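The wrist view shows yellow centred between the fingers (biscuits at column 281). Blue sits in line on its tray carton: the top view puts it at (505.5,-165.7) against (505.2,-166.0) for the tray. Next is yellow.

Call:
step_arm --targets '[[[0,0,-0.4,0,0,0,1],[0,0,-0.5,0,0,0,1],[0,0,-0.5,0,0,0,1],[0,0,-0.26,0,0,0,1],[0,0,-0.1,0,0,0,1]]]'

```text
t: 8.68
ee_pos: [551.2, -377.3, 232.0]
orientation: [-0.344, -3.121, -0.002]
ft_force: [-0.3, -0.4, -0.4]
width: 87.5
grasp_force: 0.0
```

Call:
step_arm --targets '[[[0,0,0,0,0,0,0],[0,0,0,0,0,0,0],[0,0,0,0,0,0,0],[0,0,0,0,0,0,0],[0,0,0,0,0,0,0]]]'

```text
t: 9.3
ee_pos: [551.4, -378.3, 233.4]
orientation: [0.346, 3.122, -0.0]
ft_force: [-0.2, 1.0, 4.1]
width: 41.5
grasp_force: 30.0
```

Call:
step_arm --targets '[[[0,0,0,0,0,0,0],[0,0,0.3,0,0,0,0],[0,0,0.5,0,0,0,0],[0,0,0.6,0,0,0,0],[0,0,0.4,0,0,0,0]]]'

```text
t: 9.93
ee_pos: [551.6, -378.3, 325.2]
orientation: [0.346, 3.121, -0.001]
ft_force: [-0.2, -0.5, -2.7]
width: 42.0
grasp_force: 30.0
```

Call:
step_arm --targets '[[[-0.023,0.767,0,0,0,0.47,0],[-0.023,0.767,0,0,0,0.47,0],[-0.023,0.767,0,0,0,0.47,0],[-0.023,0.767,0,0,0,0.47,0],[-0.023,0.767,0,0,0,0.47,0]]]'

```text
t: 10.55
ee_pos: [545.4, -185.2, 323.5]
orientation: [0.087, 3.14, 0.0]
ft_force: [1.0, 0.3, -2.1]
width: 41.9
grasp_force: 30.0
```

Call:
step_arm --targets '[[[-0.023,0.767,0,0,0,0.47,0],[-0.023,0.767,0,0,0,0.47,0],[-0.023,0.767,0,0,0,0.47,0],[-0.023,0.767,0,0,0,0.47,0],[-0.023,0.767,0,0,0,0.47,0]]]'

```text
t: 11.18
ee_pos: [539.7, 6.5, 323.6]
orientation: [-0.17, 3.137, -0.0]
ft_force: [0.7, 0.1, -2.1]
width: 41.9
grasp_force: 30.0
```

```bash
python3 - <<'E'
from h import *
np.set_printoptions(suppress=True,precision=1)
grab('wrist');grab('wrist');d=grab('wrist','w4');state()
E
```

```text
t 11.32 pos [539.7   6.7 323.5] yaw_y 96.32 tilt [ 0. -0.] w 41.7 F [ 0.2  0.3 -1.7] q [-0.   0.4  1.9 -0.   0.8 -1.7]
```

View pics/w4.png

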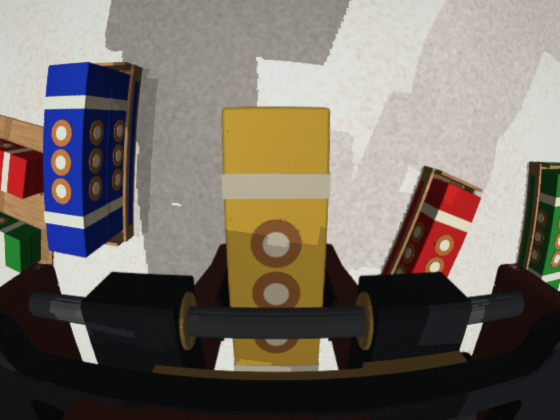

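The held yellow carton is level above its tray, and blue is neatly stacked at left. I'll lower yellow.

Call:
step_arm --targets '[[[0,0,-0.4,0,0,0,0],[0,0,-0.6,0,0,0,0],[0,0,-0.5,0,0,0,0],[0,0,-0.22,0,0,0,0],[0,0,-0.1,0,0,0,0]]]'

```text
t: 11.95
ee_pos: [540.0, 4.7, 232.0]
orientation: [0.168, -3.137, 0.0]
ft_force: [-0.7, -0.4, -2.1]
width: 41.7
grasp_force: 30.0
```

Call:
step_arm --targets '[[[0,0,-0.02,0,0,0,0],[0,0,0,0,0,0,0],[0,0,0,0,0,0,1],[0,0,0,0,0,0,1],[0,0,0,0,0,0,1]]]'

```text
t: 12.58
ee_pos: [540.0, 5.3, 231.5]
orientation: [-0.169, 3.136, -0.0]
ft_force: [0.4, 0.1, -0.9]
width: 68.3
grasp_force: 0.0
```

Call:
step_arm --targets '[[[0,0,0,0,0,0,1],[0,0,0.3,0,0,0,1],[0,0,0.5,0,0,0,1],[0,0,0.5,0,0,0,1],[0,0,0.5,0,0,0,1]]]'

```text
t: 13.2
ee_pos: [539.9, 5.3, 322.9]
orientation: [-0.169, 3.136, -0.0]
ft_force: [-0.0, 0.2, 0.1]
width: 87.1
grasp_force: 0.0
```

```bash
python3 - <<'E'
from h import *
np.set_printoptions(suppress=True,precision=1)
state();t=grab('top','t5');state()
for b,z in (((272,190,300,270),86),((333,222,355,266),86),((370,190,440,225),46),((365,225,435,262),46)):print(marks(t,b,z))
E
```

```text
t 13.2 pos [539.9   5.3 322.9] yaw_y 96.17 tilt [ 0. -0.] w 87.1 F [-0.   0.2  0.1] q [-0.   0.4  1.9 -0.   0.8 -1.7]
t 13.25 pos [540.9   5.3 325.9] yaw_y 96.17 tilt [ 0.3 -0. ] w 88.0 F [ 0.5 -0.8  2. ] q [-0.   0.4  1.9 -0.   0.8 -1.7]
[[272.4 249.3  21.9 492.9  29.1]
 [282.8 248.8  62.4 493.8   1. ]
 [283.8 254.3   7.8 479.   -1.5]]
[[ 344.   235.3    6.8  528.5 -165.8]
 [ 344.   235.3   16.8  528.6 -165.7]
 [ 344.2  243.8   16.8  505.5 -165.7]
 [ 345.4  250.6    5.1  487.3 -168.2]
 [ 344.4  252.3   16.7  482.5 -165.5]]
[[ 370.1  194.2    4.   646.8 -248.8]
 [ 388.1  204.9   70.6  615.5 -298.8]
 [ 421.   210.6   69.1  598.3 -391.4]
 [ 396.4  206.7   16.3  610.2 -322.3]
 [ 404.5  208.2   16.2  605.7 -344.9]
 [ 412.6  209.5   16.5  601.8 -367.8]]
[[ 382.1  236.5   64.9  526.3 -278.4]
 [ 415.2  243.4   64.3  506.2 -370.4]
 [ 390.6  238.6   19.1  520.3 -302. ]
 [ 398.6  240.3   17.9  515.3 -324.3]
 [ 406.8  241.9   18.6  510.5 -347. ]]
```

View pics/t5.png

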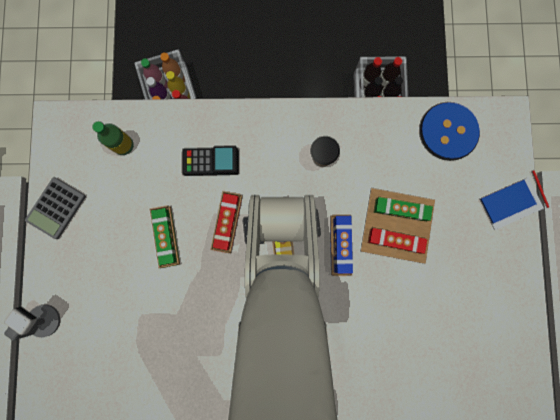

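Blue and yellow are stacked, and green (405,208) and red (399,240) lie undisturbed on the cardboard. I'll turn to pick red.

Call:
step_arm --targets '[[[-0.02,-0.263,0,0,0,-1,1],[-0.02,-0.263,0,0,0,-1,1],[-0.02,-0.263,0,0,0,-1,1],[-0.02,-0.263,0,0,0,-1,1],[-0.02,-0.263,0,0,0,-1,1]]]'

```text
t: 13.88
ee_pos: [534.8, -60.9, 321.6]
orientation: [0.382, 3.118, -0.0]
ft_force: [-0.4, 0.4, 0.1]
width: 87.5
grasp_force: 0.0
```

Call:
step_arm --targets '[[[-0.02,-0.263,0,0,0,-1,1],[-0.02,-0.263,0,0,0,-1,1],[-0.02,-0.263,0,0,0,-1,1],[-0.02,-0.263,0,0,0,-1,1],[-0.02,-0.263,0,0,0,-1,1]]]'

```text
t: 14.5
ee_pos: [529.8, -126.6, 321.6]
orientation: [0.918, 3.004, -0.0]
ft_force: [0.5, 0.5, -0.1]
width: 87.7
grasp_force: 0.0
```

Call:
step_arm --targets '[[[-0.02,-0.263,0,0,0,-1,1],[-0.02,-0.263,0,0,0,-1,1],[-0.02,-0.263,0,0,0,-1,1],[-0.02,-0.263,0,0,0,-1,1],[-0.02,-0.263,0,0,0,-1,1]]]'

```text
t: 15.12
ee_pos: [524.8, -192.4, 321.6]
orientation: [1.425, 2.799, 0.0]
ft_force: [-0.6, -0.1, -0.3]
width: 87.5
grasp_force: 0.0
```

Call:
step_arm --targets '[[[-0.02,-0.263,0,0,0,-1,1],[-0.02,-0.263,0,0,0,-1,1],[-0.02,-0.263,0,0,0,-1,1],[-0.02,-0.263,0,0,0,-1,1],[-0.02,-0.263,0,0,0,-1,1]]]'

```text
t: 15.75
ee_pos: [519.8, -258.1, 321.6]
orientation: [1.89, 2.509, 0.0]
ft_force: [0.2, -0.1, 1.2]
width: 87.7
grasp_force: 0.0
```

Call:
step_arm --targets '[[[-0.02,-0.263,0,0,0,-1,1],[-0.02,-0.263,0,0,0,-1,1],[-0.02,-0.263,0,0,0,-1,1],[-0.02,-0.263,0,0,0,-1,1],[-0.02,-0.263,0,0,0,-1,1]]]'

```text
t: 16.38
ee_pos: [514.8, -323.9, 321.6]
orientation: [2.297, 2.143, 0.0]
ft_force: [0.2, 0.1, -0.4]
width: 87.8
grasp_force: 0.0
```

Call:
step_arm --targets '[[[0,0,0,0,0,-1,1],[0,0,0,0,0,-1,1],[0,0,0,0,0,-0.12,1],[0,0,0,0,0,0,1],[0,0,0,0,0,0,1]]]'

```text
t: 17.0
ee_pos: [514.9, -323.4, 321.3]
orientation: [2.446, 1.971, 0.0]
ft_force: [-0.6, 0.0, -1.3]
width: 87.7
grasp_force: 0.0
```

```bash
python3 - <<'E'
from h import *
np.set_printoptions(suppress=True,precision=1)
d=grab('wrist','w6');state()
print(marks(d,(262,165,305,275),46,True,smax=90,amin=60,amax=700))
E
```

```text
t 17.05 pos [ 514.9 -323.4  321.3] yaw_y -12.28 tilt [ 0. -0.] w 87.6 F [0.2 0.4 0.1] q [-0.6  0.5  1.7  0.   0.9 -0.4]
[[ 274.2  190.3  143.2  519.1 -300.7]
 [ 274.2  218.   138.5  514.2 -323.1]
 [ 274.2  244.5  128.4  509.3 -345.6]
 [ 280.3  269.7  357.2  509.4 -369.4]]
```

View pics/w6.png

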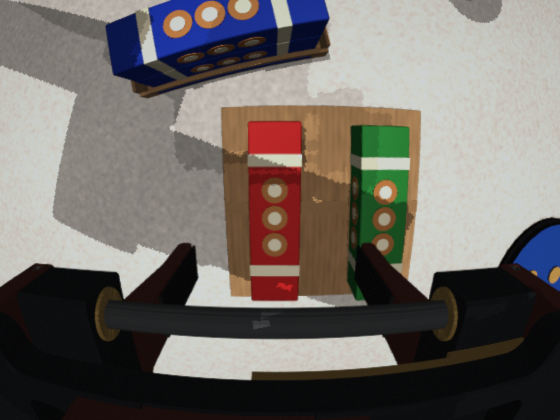

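The red carton is centred between the fingers (biscuits at column 274), and its position agrees with the top view. I'll pick it up.

Call:
step_arm --targets '[[[0,0,-0.5,0,0,0,1],[0,0,-0.8,0,0,0,1],[0,0,-0.7,0,0,0,1],[0,0,-0.4,0,0,0,1],[0,0,-0.2,0,0,0,1]]]'

```text
t: 17.68
ee_pos: [514.9, -323.4, 190.3]
orientation: [-2.446, -1.97, 0.0]
ft_force: [-0.1, -0.6, 0.8]
width: 88.1
grasp_force: 0.0
```

Call:
step_arm --targets '[[[0,0,0,0,0,0,1],[0,0,0,0,0,0,0],[0,0,0,0,0,0,0],[0,0,0,0,0,0,0],[0,0,0,0,0,0,0]]]'

```text
t: 18.3
ee_pos: [515.0, -323.5, 191.5]
orientation: [2.447, 1.97, 0.0]
ft_force: [0.1, 1.0, 0.1]
width: 51.1
grasp_force: 0.0
```

Call:
step_arm --targets '[[[0,0,0,0,0,0,0],[0,0,0,0,0,0,0],[0,0,0.3,0,0,0,0],[0,0,0.5,0,0,0,0],[0,0,0.6,0,0,0,0]]]'

```text
t: 18.92
ee_pos: [514.8, -323.3, 262.2]
orientation: [-2.446, -1.97, 0.0]
ft_force: [0.1, -0.0, -0.7]
width: 42.1
grasp_force: 30.0
```

Call:
step_arm --targets '[[[0,0,0.6,0,0,0,0],[0,0,0.4,0,0,0,0],[0,0,0.2,0,0,0,0],[0,0,0,0,0,0,0],[0,0,0,0,0,0,0]]]'

```text
t: 19.55
ee_pos: [514.6, -323.3, 320.2]
orientation: [-2.446, -1.969, 0.001]
ft_force: [-0.4, 0.7, -0.5]
width: 41.6
grasp_force: 30.0
```

```bash
python3 - <<'E'
from h import *
state()
E
```

```text
t 19.55 pos [ 514.6 -323.3  320.2] yaw_y -12.32 tilt [-0.09  0.06] w 41.6 F [-0.4  0.7 -0.5] q [-0.58  0.5   1.73 -0.    0.91 -0.37]
```

Call:
step_arm --targets '[[[0.0475,0.39,0,0,0,0.912,0],[0.0475,0.39,0,0,0,0.912,0],[0.0475,0.39,0,0,0,0.912,0],[0.0475,0.39,0,0,0,0.912,0],[0.0475,0.39,0,0,0,0.912,0]]]'

```text
t: 20.18
ee_pos: [527.0, -224.3, 321.3]
orientation: [2.098, 2.338, 0.0]
ft_force: [-0.6, -0.0, -0.2]
width: 41.7
grasp_force: 30.0
```

Call:
step_arm --targets '[[[0.0475,0.39,0,0,0,0.912,0],[0.0475,0.39,0,0,0,0.912,0],[0.0475,0.39,0,0,0,0.912,0],[0.0475,0.39,0,0,0,0.912,0],[0.0475,0.39,0,0,0,0.912,0]]]'

```text
t: 20.8
ee_pos: [538.8, -127.2, 321.2]
orientation: [1.702, 2.641, 0.0]
ft_force: [0.3, -0.8, -0.8]
width: 41.9
grasp_force: 30.0
```

Call:
step_arm --targets '[[[0.0475,0.39,0,0,0,0.912,0],[0.0475,0.39,0,0,0,0.912,0],[0.0475,0.39,0,0,0,0.912,0],[0.0475,0.39,0,0,0,0.912,0],[0.0475,0.39,0,0,0,0.912,0]]]'

```text
t: 21.42
ee_pos: [550.7, -29.7, 321.2]
orientation: [1.262, 2.877, 0.0]
ft_force: [-0.9, -0.0, -1.2]
width: 42.1
grasp_force: 30.0
```

Call:
step_arm --targets '[[[0.0475,0.39,0,0,0,0.912,0],[0.0475,0.39,0,0,0,0.912,0],[0.0475,0.39,0,0,0,0.912,0],[0.0475,0.39,0,0,0,0.912,0],[0.0475,0.39,0,0,0,0.912,0]]]'

```text
t: 22.05
ee_pos: [562.6, 67.9, 321.2]
orientation: [0.79, 3.041, -0.0]
ft_force: [-0.0, 0.4, -1.8]
width: 41.9
grasp_force: 30.0
```

Call:
step_arm --targets '[[[0.0475,0.39,0,0,0,0.912,0],[0.0475,0.39,0,0,0,0.912,0],[0.0475,0.39,0,0,0,0.912,0],[0.0475,0.39,0,0,0,0.912,0],[0.0475,0.39,0,0,0,0.912,0]]]'

```text
t: 22.68
ee_pos: [574.4, 165.4, 321.1]
orientation: [0.298, 3.127, -0.0]
ft_force: [0.7, -1.3, -1.9]
width: 42.1
grasp_force: 30.0
```

```bash
python3 - <<'E'
from h import *
np.set_printoptions(suppress=True,precision=1)
grab('wrist');d=grab('wrist','w7');state()
t=grab('top');print(marks(t,(272,213,293,254),86))
E
```

```text
t 22.77 pos [574.5 166.  321.2] yaw_y 79.11 tilt [0. 0.] w 41.6 F [-0.4  0.1 -1.8] q [ 0.3  0.5  1.8  0.   0.9 -1.1]
[[278.9 214.6  59.4 587.   10.6]
 [291.5 218.   24.1 577.4 -23.7]
 [280.2 223.2  20.  563.5   7.2]
 [281.4 231.5  17.8 540.8   4.3]
 [282.3 239.7  12.4 518.4   2.2]
 [283.3 248.8  58.8 494.   -0.2]]
```

View pics/w7.png

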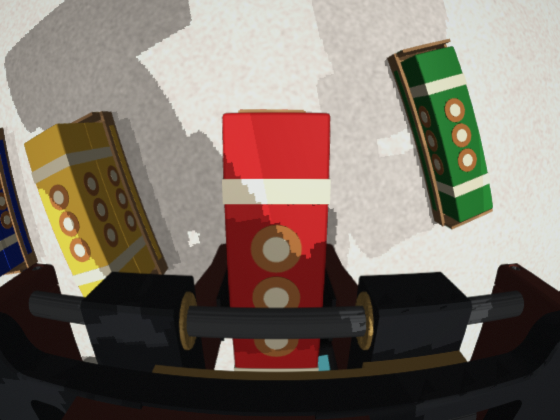

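Yellow landed at (540.8,4.3) against (540.4,4.4) for its tray. Red is level above its own tray, so I'll lower it, release and rise.

Call:
step_arm --targets '[[[0,0,-0.4,0,0,0,0],[0,0,-0.6,0,0,0,0],[0,0,-0.5,0,0,0,0],[0,0,-0.2,0,0,0,0],[0,0,-0.08,0,0,0,0]]]'

```text
t: 23.45
ee_pos: [574.4, 163.7, 231.9]
orientation: [-0.305, -3.126, 0.0]
ft_force: [0.5, 0.7, -1.5]
width: 41.8
grasp_force: 30.0
```

Call:
step_arm --targets '[[[0,0,-0.02,0,0,0,0],[0,0,0,0,0,0,0],[0,0,0,0,0,0,1],[0,0,0,0,0,0,1],[0,0,0,0,0,0,1]]]'

```text
t: 24.08
ee_pos: [574.4, 164.1, 231.5]
orientation: [0.304, 3.126, 0.0]
ft_force: [0.4, 0.9, -0.9]
width: 68.6
grasp_force: 0.0
```

Call:
step_arm --targets '[[[0,0,0,0,0,0,1],[0,0,0.3,0,0,0,1],[0,0,0.5,0,0,0,1],[0,0,0.5,0,0,0,1],[0,0,0.5,0,0,0,1]]]'

```text
t: 24.7
ee_pos: [574.3, 164.0, 323.0]
orientation: [0.304, 3.126, 0.0]
ft_force: [0.2, 0.1, -0.6]
width: 87.7
grasp_force: 0.0
```

```bash
python3 - <<'E'
from h import *
np.set_printoptions(suppress=True,precision=1)
grab('wrist');d=grab('wrist','w8');state()
print(marks(d,(435,85,485,180),44,True,smax=100,amin=50,amax=900))
print(marks(d,(255,160,310,270),86,True,smax=90,amin=60,amax=700))
E
```

```text
t 24.8 pos [575.3 164.3 324.8] yaw_y 78.88 tilt [0.3 0.1] w 87.7 F [-0.4 -0.5 -0.2] q [ 0.3  0.5  1.8  0.   0.9 -1.1]
[[478.2 109.3 701.2 515.8 366. ]
 [453.5 106.1 106.8 510.8 338.4]
 [460.3 130.9 102.6 533.6 342.4]
 [466.2 155.3  96.7 556.4 346.4]
 [475.4 175.7 154.1 576.9 355.5]]
[[274.5 197.1 203.1 553.8 169.3]
 [275.1 228.2 147.6 576.1 165.3]]
```

Call:
step_arm --targets '[[[0.025,-0.407,0,0,0,-0.9,1],[0.025,-0.407,0,0,0,-0.9,1],[0.025,-0.407,0,0,0,-0.9,1],[0.025,-0.407,0,0,0,-0.9,1],[0.025,-0.407,0,0,0,-0.9,1]]]'

```text
t: 25.42
ee_pos: [580.6, 60.5, 320.9]
orientation: [-0.797, -3.038, 0.0]
ft_force: [0.3, -0.0, -1.5]
width: 87.8
grasp_force: 0.0
```

Call:
step_arm --targets '[[[0.025,-0.407,0,0,0,-0.9,1],[0.025,-0.407,0,0,0,-0.9,1],[0.025,-0.407,0,0,0,-0.9,1],[0.025,-0.407,0,0,0,-0.9,1],[0.025,-0.407,0,0,0,-0.9,1]]]'

```text
t: 26.05
ee_pos: [586.9, -40.8, 321.2]
orientation: [1.262, 2.877, 0.0]
ft_force: [0.2, -0.4, -1.0]
width: 87.5
grasp_force: 0.0
```

Call:
step_arm --targets '[[[0.025,-0.407,0,0,0,-0.9,1],[0.025,-0.407,0,0,0,-0.9,1],[0.025,-0.407,0,0,0,-0.9,1],[0.025,-0.407,0,0,0,-0.9,1],[0.025,-0.407,0,0,0,-0.9,1]]]'

```text
t: 26.68
ee_pos: [593.1, -142.6, 321.2]
orientation: [1.696, 2.644, 0.0]
ft_force: [0.1, -0.4, 0.3]
width: 88.0
grasp_force: 0.0
```

Call:
step_arm --targets '[[[0.025,-0.407,0,0,0,-0.9,1],[0.025,-0.407,0,0,0,-0.9,1],[0.025,-0.407,0,0,0,-0.9,1],[0.025,-0.407,0,0,0,-0.9,1],[0.025,-0.407,0,0,0,-0.9,1]]]'

```text
t: 27.3
ee_pos: [599.4, -244.3, 321.2]
orientation: [2.089, 2.346, 0.0]
ft_force: [0.4, 0.3, -0.5]
width: 88.0
grasp_force: 0.0
```

Call:
step_arm --targets '[[[0.025,-0.407,0,0,0,-0.9,1],[0.025,-0.407,0,0,0,-0.9,1],[0.025,-0.407,0,0,0,-0.9,1],[0.025,-0.407,0,0,0,-0.9,1],[0.025,-0.407,0,0,0,-0.9,1]]]'

```text
t: 27.92
ee_pos: [605.6, -346.1, 321.1]
orientation: [-2.43, -1.991, -0.0]
ft_force: [-0.1, -0.2, -0.4]
width: 88.1
grasp_force: 0.0
```

```bash
python3 - <<'E'
from h import *
np.set_printoptions(suppress=True,precision=1)
grab('wrist');grab('wrist');d=grab('wrist','w9');state()
print(marks(d,(255,160,310,270),46,True,smax=90,amin=60,amax=900))
t=grab('top','t9');print(marks(t,(210,199,240,241),86));print(marks(t,(272,213,293,254),86))
E
```

```text
t 28.07 pos [ 605.4 -345.8  321. ] yaw_y -11.21 tilt [0. 0.] w 87.9 F [ 0.4 -0.5  0.9] q [-0.5  0.6  1.5  0.   1.  -0.3]
[[ 277.5  161.1  141.4  616.7 -301.9]
 [ 272.4  187.8  109.3  608.6 -322.1]
 [ 272.8  214.3  139.   604.5 -343.6]
 [ 273.3  241.1  129.9  600.2 -366.3]
 [ 276.7  265.8  323.5  598.6 -389. ]]
[[224.4 210.5  19.4 599.8 159.6]
 [237.5 231.   85.6 543.2 123.7]
 [222.6 218.8  20.6 577.2 164.3]
 [220.9 227.1  20.5 554.5 168.8]]
[[278.8 214.6  61.8 586.9  11. ]
 [291.4 218.4  27.1 576.3 -23.5]
 [280.2 223.2  20.5 563.5   7.3]
 [292.1 230.9   6.8 542.2 -24.9]
 [281.1 231.6  20.1 540.6   5. ]
 [272.4 246.5  27.3 500.5  29.2]
 [282.2 240.   19.6 517.7   2.2]
 [283.2 248.8  71.9 493.9  -0.2]]
```

View pics/w9.png

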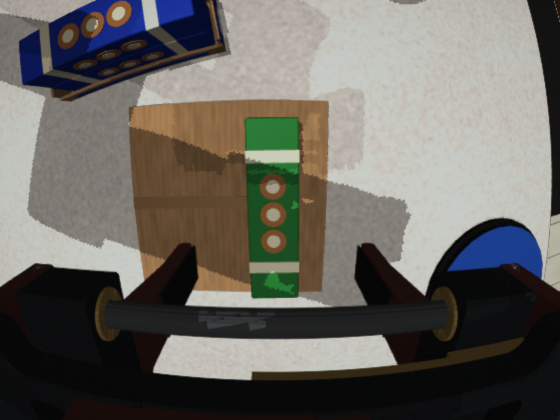

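The green carton is centred (biscuits at column 273). Red sits about 2.5 mm along its length from its tray carton, and in the held view its end edge was at row 114 against 108 for yellow. I'll use that edge to check green after the lift.

Call:
step_arm --targets '[[[0,0,-0.5,0,0,0.12,1],[0,0,-0.8,0,0,0,1],[0,0,-0.7,0,0,0,1],[0,0,-0.4,0,0,0,1],[0,0,-0.2,0,0,0,1]]]'

```text
t: 28.75
ee_pos: [605.6, -344.2, 190.3]
orientation: [-2.416, -2.006, 0.0]
ft_force: [0.6, -1.2, 0.0]
width: 87.9
grasp_force: 0.0
```

Call:
step_arm --targets '[[[0,0,0,0,0,0,1],[0,0,0,0,0,0,0],[0,0,0,0,0,0,0],[0,0,0,0,0,0,0],[0,0,0,0,0,0,0]]]'

```text
t: 29.38
ee_pos: [605.6, -344.8, 191.5]
orientation: [2.418, 2.006, 0.0]
ft_force: [0.4, -0.3, 0.2]
width: 50.9
grasp_force: 0.0
```

Call:
step_arm --targets '[[[0,0,0,0,0,0,0],[0,0,0,0,0,0,0],[0,0,0.3,0,0,0,0],[0,0,0.5,0,0,0,0],[0,0,0.6,0,0,0,0]]]'

```text
t: 30.0
ee_pos: [605.4, -344.6, 262.0]
orientation: [-2.417, -2.005, 0.0]
ft_force: [0.2, -0.8, -1.4]
width: 42.1
grasp_force: 30.0
```

Call:
step_arm --targets '[[[0,0,0.6,0,0,0,0],[0,0,0.4,0,0,0,0],[0,0,0.2,0,0,0,0],[0,0,0,0,0,0,0],[0,0,0,0,0,0,0]]]'

```text
t: 30.62
ee_pos: [605.2, -344.5, 319.9]
orientation: [-2.416, -2.005, 0.001]
ft_force: [0.7, -0.1, -1.6]
width: 41.7
grasp_force: 30.0
```

```bash
python3 - <<'E'
from h import *
d=grab('wrist','w10');state()
def edge(im,col):
    m=mask(dict(pixels=im),col,100,40)[80:160,240:310]
    return [80+int(np.argmax((m.mean(1)/255)>.5))]
print('green',edge(d['pixels'],'green'))
for f,c in(('w4','yellow'),('w7','red')): print(c,edge(cv2.imread(f'pics/{f}.png')[:,:,::-1].copy(),c))
for f in('w4','w7','w10'):  # cream band rows: low saturation
    h=cv2.cvtColor(cv2.imread(f'pics/{f}.png'),cv2.COLOR_BGR2HSV)[140:230,262:290]
    r=np.where(h[...,1].mean(1)<110)[0]+140;print(f,r.min(),r.max())
E
```

```text
t 30.68 pos [ 605.2 -344.5  319.8] yaw_y -10.64 tilt [-0.11  0.06] w 41.9 F [ 0.4  0.3 -1.6] q [-0.53  0.62  1.51  0.    1.01 -0.35]
green [111]
yellow [80]
red [112]
w4 174 198
w7 179 203
w10 177 202
```

Call:
step_arm --targets '[[[-0.0485,0.4575,0,0,0,0.922,0],[-0.0485,0.4575,0,0,0,0.922,0],[-0.0485,0.4575,0,0,0,0.922,0],[-0.0485,0.4575,0,0,0,0.922,0],[-0.0485,0.4575,0,0,0,0.922,0]]]'

```text
t: 31.3
ee_pos: [593.3, -228.4, 321.4]
orientation: [2.059, 2.372, 0.0]
ft_force: [0.6, 0.3, -2.8]
width: 41.9
grasp_force: 30.0
```

Call:
step_arm --targets '[[[-0.0485,0.4575,0,0,0,0.922,0],[-0.0485,0.4575,0,0,0,0.922,0],[-0.0485,0.4575,0,0,0,0.922,0],[-0.0485,0.4575,0,0,0,0.922,0],[-0.0485,0.4575,0,0,0,0.922,0]]]'

```text
t: 31.92
ee_pos: [581.1, -114.5, 321.2]
orientation: [1.653, 2.671, 0.0]
ft_force: [-0.8, -1.0, -1.4]
width: 41.7
grasp_force: 30.0
```

Call:
step_arm --targets '[[[-0.0485,0.4575,0,0,0,0.922,0],[-0.0485,0.4575,0,0,0,0.922,0],[-0.0485,0.4575,0,0,0,0.922,0],[-0.0485,0.4575,0,0,0,0.922,0],[-0.0485,0.4575,0,0,0,0.922,0]]]'

```text
t: 32.55
ee_pos: [568.9, -0.1, 321.2]
orientation: [1.204, 2.902, 0.0]
ft_force: [0.4, -0.1, -2.5]
width: 42.1
grasp_force: 30.0
```

Call:
step_arm --targets '[[[-0.0485,0.4575,0,0,0,0.922,0],[-0.0485,0.4575,0,0,0,0.922,0],[-0.0485,0.4575,0,0,0,0.922,0],[-0.0485,0.4575,0,0,0,0.922,0],[-0.0485,0.4575,0,0,0,0.922,0]]]'

```text
t: 33.17
ee_pos: [556.6, 114.2, 321.2]
orientation: [0.723, 3.057, 0.0]
ft_force: [0.4, 0.1, -2.4]
width: 42.1
grasp_force: 30.0
```

Call:
step_arm --targets '[[[-0.0485,0.4575,0,0,0,0.922,0],[-0.0485,0.4575,0,0,0,0.922,0],[-0.0485,0.4575,0,0,0,0.922,0],[-0.0485,0.4575,0,0,0,0.922,0],[-0.0485,0.4575,0,0,0,0.922,0]]]'

```text
t: 33.8
ee_pos: [544.4, 228.6, 321.2]
orientation: [0.224, 3.133, -0.0]
ft_force: [-0.6, -0.8, -2.1]
width: 42.0
grasp_force: 30.0
```

Call:
step_arm --targets '[[[-0.0485,0.4575,0,0,0,0.922,0],[-0.0485,0.4575,0,0,0,0.922,0],[-0.0485,0.4575,0,0,0,0.922,0],[-0.0485,0.4575,0,0,0,0.922,0],[-0.0485,0.4575,0,0,0,0.922,0]]]'

```text
t: 34.42
ee_pos: [532.6, 343.1, 321.1]
orientation: [0.281, -3.129, 0.0]
ft_force: [0.4, -0.1, -1.8]
width: 41.8
grasp_force: 30.0
```

```bash
python3 - <<'E'
from h import *
grab('top');grab('top');state()
E
```

```text
t 34.52 pos [532.5 344.  321.2] yaw_y 100.26 tilt [0.04 0.05] w 41.9 F [ 0.2  0.1 -2.5] q [ 0.55  0.54  1.66  0.    0.94 -1.2 ]
```

Call:
step_arm --targets '[[[0,0,-0.4,0,0,0,0],[0,0,-0.6,0,0,0,0],[0,0,-0.5,0,0,0,0],[0,0,-0.2,0,0,0,0],[0,0,-0.08,0,0,0,0]]]'

```text
t: 35.15
ee_pos: [532.8, 340.9, 231.2]
orientation: [0.273, -3.128, 0.001]
ft_force: [-4.7, -1.5, 11.1]
width: 41.8
grasp_force: 30.0
```

Call:
step_arm --targets '[[[0,0,-0.02,0,0,0,0],[0,0,0,0,0,0,0],[0,0,0,0,0,0,1],[0,0,0,0,0,0,1],[0,0,0,0,0,0,1]]]'

```text
t: 35.78
ee_pos: [532.9, 341.6, 231.5]
orientation: [-0.274, 3.129, 0.0]
ft_force: [-0.4, 0.1, 0.1]
width: 68.6
grasp_force: 0.0
```

Call:
step_arm --targets '[[[0,0,0,0,0,0,1],[0,0,0.3,0,0,0,1],[0,0,0.5,0,0,0,1],[0,0,0.5,0,0,0,1],[0,0,0.5,0,0,0,1]]]'

```text
t: 36.4
ee_pos: [532.8, 341.6, 323.1]
orientation: [-0.274, 3.129, 0.001]
ft_force: [1.0, -0.4, 0.2]
width: 87.8
grasp_force: 0.0
```

Call:
step_arm --targets '[[[0.166,-0.71,0,0,0,-1,1],[0.166,-0.71,0,0,0,-1,1],[0.166,-0.71,0,0,0,-1,1],[0.166,-0.71,0,0,0,-1,1],[0.166,-0.71,0,0,0,-1,1]]]'

```text
t: 37.02
ee_pos: [574.6, 162.9, 322.3]
orientation: [0.277, 3.128, 0.001]
ft_force: [0.5, 0.6, 0.2]
width: 87.6
grasp_force: 0.0
```

```bash
python3 - <<'E'
from h import *
np.set_printoptions(suppress=True,precision=1)
grab('wrist');grab('wrist');w=grab('wrist','w11');t=grab('top','t11');state()
print(marks(t,(150,213,178,262),86))
E
```

```text
t 37.23 pos [574.5 163.7 322. ] yaw_y 79.96 tilt [0.1 0. ] w 88.0 F [-0.3  0.8 -0.9] q [ 0.3  0.5  1.8  0.   0.9 -1.1]
[[155.6 226.6  18.2 557.6 346.5]
 [156.9 234.9  17.6 535.1 342.4]
 [150.  238.    4.8 527.  361.1]
 [158.3 243.3  17.9 512.2 338.3]
 [176.3 247.5  21.5 500.5 289.1]]
```

View pics/w11.png

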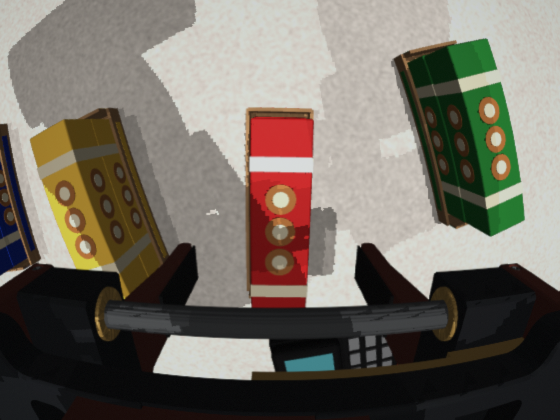

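Green sits at (535.1,342.4) against (534.6,341.2) for its tray, which is good. The wrist view shows red a little off along its length, with the tray end visible at rows 108–118. I'll regrip it and shift it 2.5 mm.

Call:
step_arm --targets '[[[0,0,-0.4,0,0,-0.28,1],[0,0,-0.6,0,0,0,1],[0,0,-0.5,0,0,0,1],[0,0,-0.2,0,0,0,1],[0,0,-0.1,0,0,0,1]]]'

```text
t: 37.85
ee_pos: [574.3, 164.8, 231.1]
orientation: [0.302, 3.127, 0.0]
ft_force: [0.1, 0.6, 0.4]
width: 87.9
grasp_force: 0.0
```

Call:
step_arm --targets '[[[0,0,0,0,0,0,0],[0,0,0,0,0,0,0],[0,0,0,0,0,0,0],[0,0,0,0,0,0,0],[0,0,0,0,0,0,0]]]'

```text
t: 38.48
ee_pos: [574.3, 164.0, 231.4]
orientation: [0.304, 3.127, 0.0]
ft_force: [0.4, -0.2, 3.0]
width: 42.0
grasp_force: 30.0
```

Call:
step_arm --targets '[[[0,0,0,0,0,0,0],[0,0,0.12,0,0,0,0],[-0.05,-0.01,0,0,0,0,0],[0,0,-0.06,0,0,0,0],[0,0,-0.06,0,0,0,0]]]'

```text
t: 39.1
ee_pos: [571.7, 163.5, 231.2]
orientation: [-0.304, -3.126, 0.0]
ft_force: [-12.2, -2.1, 35.6]
width: 41.8
grasp_force: 30.0
```

Call:
step_arm --targets '[[[0,0,0,0,0,0,0],[0,0,0,0,0,0,1],[0,0,0,0,0,0,1],[0,0,0,0,0,0,1],[0,0,0,0,0,0,1]]]'

```text
t: 39.72
ee_pos: [571.8, 163.5, 231.1]
orientation: [-0.304, -3.127, 0.0]
ft_force: [1.0, -0.1, -0.8]
width: 78.2
grasp_force: 0.0
```

Call:
step_arm --targets '[[[0,0,0,0,0,0,1],[0,0,0.3,0,0,0,1],[0,0,0.6,0,0,0,1],[0,0,0.8,0,0,0,1],[0,0,0.8,0,0,0,1]]]'

```text
t: 40.35
ee_pos: [571.6, 163.5, 358.4]
orientation: [0.304, 3.126, 0.0]
ft_force: [0.3, 0.4, 0.0]
width: 87.8
grasp_force: 0.0
```

Call:
step_arm --targets '[[[-0.5,0,0.4,0,0,0,1],[-0.7,0,0.4,0,0,0,1],[-0.7,0,0,0,0,0,1],[-0.7,0,0,0,0,0,1],[-0.3,0,0,0,0,0,1]]]'

```text
t: 40.98
ee_pos: [425.3, 163.4, 397.1]
orientation: [0.303, 3.126, 0.001]
ft_force: [0.0, 0.5, 1.1]
width: 87.9
grasp_force: 0.0
```

```bash
python3 - <<'E'
from h import *
np.set_printoptions(suppress=True,precision=1)
grab('top');t=grab('top','t12');state()
for b in((208,195,240,241),(150,213,178,262),(272,210,293,254),(333,222,355,266)):print(marks(t,b,86))
E
```

```text
t 41.08 pos [426.  163.6 396.9] yaw_y 78.92 tilt [0. 0.] w 88.1 F [-0.2 -0.1  0.5] q [ 0.3  0.2  2.  -0.   1.  -1. ]
[[224.6 211.6  19.6 596.9 158.9]
 [237.6 229.7  69.5 547.  123.4]
 [222.9 219.8  20.1 574.4 163.4]
 [221.3 228.1  20.2 551.8 167.8]]
[[176.  221.4  58.8 571.4 291.3]
 [155.8 217.8  61.5 581.8 346.6]
 [155.6 226.6  18.1 557.7 346.5]
 [156.9 234.9  17.9 535.1 342.4]
 [150.  237.9   4.4 527.1 361.1]
 [158.3 243.3  18.3 512.3 338.2]]
[[291.4 216.1  31.9 582.5 -23.5]
 [279.2 214.4  66.6 587.4   9.9]
 [280.2 223.2  20.4 563.5   7.3]
 [281.1 231.6  20.1 540.6   5. ]
 [282.2 240.   19.6 517.8   2.3]
 [283.2 248.8  70.1 493.9  -0.2]]
[[ 344.   235.3    7.2  528.7 -165.7]
 [ 344.   235.3   16.6  528.6 -165.7]
 [ 347.5  244.     3.6  504.9 -174.7]
 [ 344.2  243.8   16.6  505.5 -165.7]
 [ 345.2  251.2    7.1  485.7 -167.9]
 [ 344.4  252.4   16.7  482.5 -165.5]]
```

View pics/t12.png

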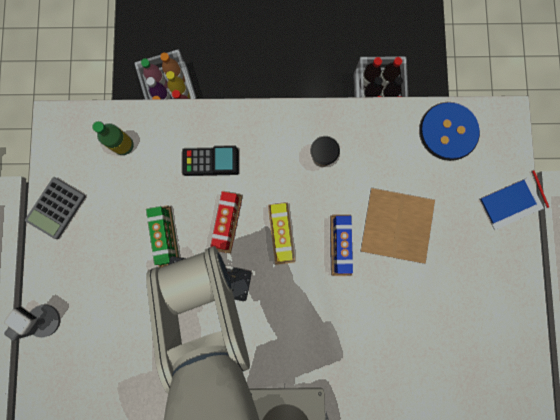

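All four cartons are stacked within about 1.3 mm of their tray cartons. The terminal (210,160) and cup (325,151) are where they were, and the arm is clear.

```bash
python3 -c "
from workcell import ctrl
print(ctrl.close_job())"
```

```text
the job is handed in; nothing more can be done
None
```

I stacked all four cartons on their same-colour tray cartons, each within about 1.5 mm and in line by the last top view; the terminal and cup were not moved, and I handed the job in at about 41 s.

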